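# Hold the tube block against the shaker's sprung stop

### The job

Turn the black gate knob on the shaker clockwise until it clicks over, then load the rectangular six-well aluminium block flat and straight between the two low guides on the deck. Slide it against the rubber-faced sprung stop and press steadily with about 10 N, which pushes the stop in about halfway (pointer between the two marks) and never to its end, so that a colleague can screw it down. Finish while still holding it pressed like that, and leave everything else on the bench undisturbed.

Things in the scene. Friction and masses are not known exactly. Their poses are not given: they have to be found in the camera images.
- shaker: bench shaker, white case, steel deck, fixed to the bench. Origin on the bench under the middle of its lane; x runs along the lane towards the sprung stop, y across it towards the knob, z up. Deck 60 mm above the bench, x from -130 to 130, y from -70 to 140 mm. A fixed stop housing, 70 wide, stands 40 mm above the deck at x = 92 to 126 mm
- lane (a point): middle of the lane at deck height: shaker x = 0, y = 0, 60 mm above the bench. The lane is the deck between two aluminium guides 8 mm high, their inner faces 32 mm to either side of this point; they run from x = -120 to x = 85 mm of the shaker
- stop (a joint): travel of the sprung stop along the shaker's x, m: 0 at rest, 0.024 at its end. Spring of 0.8 N per mm, no preload: 0.0125 is 10 N. A small pointer level with the face moves along a white strip on the guide at y = -36 mm, whose two dark marks are at travel 0.0075 (6 N) and 0.0175 (14 N). Springs back if let go
- stop_face (a point): middle of the rubber face of the sprung stop, 20 mm above the deck; the face is 60 mm wide, 36 mm high and looks towards the shaker's -x. At rest it stands at x = 50 mm, y = 0 of the shaker
- knob (a joint): angle of the gate knob, rad, growing clockwise seen from above: 0 is the closed detent, 1.3 the open one (end stops at both). It resists with about 0.17 N m at first, less and less up to halfway (0.65 rad), then snaps on to the open detent. Its steel gate bar lies across the lane when closed, barring the block from the stop, and swings out backwards (to the shaker's -x); keep the block out of its sweep
- knob_grip (a point): on the knob's axis at grip height: shaker x = 0, y = 100 mm, 112 mm above the bench. The grip is an upright black bar 50 mm long, 14 mm thick, 30 mm high (94 to 124 mm above the bench); when closed its length lies along the shaker's y, so fingers close on it along the shaker's x; it turns with the knob
- gate_tip (a point): free end of the gate bar, 85 mm from the knob's axis; when closed at shaker x = 0, y = 15 mm. The bar is 12 mm wide and lies 10 to 22 mm above the deck. When open the bar keeps beyond y = 65 mm of the shaker
- block: rectangular aluminium tube block with six dark wells on top, 84 (its x) by 56 (its y) by 45 mm high, about 0.35 to 0.6 kg, standing on the bench at the left or right of the shaker. Origin at the centre of its underside. Its length goes along the lane, either end first
- round_block: bystander: round aluminium block with one wide well, 70 mm diameter, 40 mm tall; not the block of this job
- tube_rack: bystander: low blue tube rack, 110 x 150 x 30 mm, small white tubes standing in it to 52 mm
- media_bottle: bystander: glass bottle with a green cap, 70 mm diameter, 130 mm tall
- beaker: bystander: open glass beaker, about 68 mm diameter, 85 mm tall
- tip_box: bystander: box of pipette tips, 85 x 120 mm, 57 mm tall
- calculator: bystander: black desk calculator lying flat, 120 x 80 x 15 mm
- cream_jar: bystander: white plastic jar, 60 mm diameter, 60 mm tall
There are look-alikes about, which are no part of the job. Leave any blue or red look-alike of the block alone.

How it is judged:
On the way, in this order (a step that is already met when the one before it is completed fails the run):
1. the knob has clicked over into its open detent (value of joint knob above 1.1 rad), for 0.2 s.
2. the block is flat and straight in the lane on the deck (value of joint knob above 1.1 rad and y of block in the frame of shaker between -0.007 and 0.007 m and z of block in the frame of shaker between 0.056 and 0.064 m and angle between the x axis of block and the x axis of shaker, either way round below 0.1 rad and angle between block's own z axis and vertical below 0.06 rad), for 0.1 s.
3. the block presses the sprung stop to between the two marks, steadily for half a second (all of step 2 and contact force between any of the fingers, the arm and block above 3 N and value of joint stop between 0.0075 and 0.0175 m and contact force between block and stop between 5 and 15 N), for 0.5 s.
At the end, for the whole second after the job is handed in: Knob past 1.1 rad; block at rest, flat on the deck (4 mm, 0.06 rad), within 7 mm of the lane's centre line and 0.1 rad of straight; the robot still touches it (over 3 N) and it presses the stop in by 7.5 to 17.5 mm (5 to 15 N), through the last second (all of step 3 and linear speed of block below 0.01 m/s); the arm keeps its last pose, push and grip.
It fails at once if the sprung stop is driven to the end of its travel (value of joint stop above 0.0228 m).
It fails at once if a bystander is disturbed (moved over 40 mm or tipped over 0.35 rad) (distance of any of round_block, tube_rack, media_bottle, beaker, tip_box, calculator, cream_jar from where it was at the start of the episode above 0.04 m or angle between any of round_block, tube_rack, media_bottle, beaker, tip_box, calculator, cream_jar's own z axis and vertical above 0.35 rad).
It also fails if it takes over 58 s, if anything falls off the work surface, if the arm or the gripper's body presses on something with over 40 N, if the wrist force passes 120 N, or if a joint passes its speed limit or range.

### The arm

A 7-joint arm with a two-finger parallel gripper is mounted at the origin on the work surface. World frame = base frame: x ahead of the robot, y to its left, z up, the work surface at z = 0. Lengths are in m, angles in rad, forces in N, time in s.
With the tool pointing down it reaches from about 0.375 to 0.925 m from the base axis. Payload 3.1 kg.
Tool frame: the origin (TCP) lies between the finger pads; the fingertips stand 19 mm ahead of it and the grasp point (between the pads) is the TCP; z points along the fingers, y is the direction in which the jaws open and shut (so a half turn about z gives the same grasp; the last joint's range is limited). The gripper opens to 85 mm and grips with 20 to 120 N. Pads are 22 mm wide; open, the fingers measure 114 mm over their backs; the gripper's body (76 mm by 85 mm) begins 54 mm behind the grasp point. The pads swing forward as they close: fully open they stand 13 mm farther back than shut.
Start: joints at [-1.375, 0.383, 0.044, 1.598, -0.018, 1.161, -0.05], TCP at [0.188, 0.622, 0.25] pointing down, gripper open.
Joint ranges: [-2.61, 2.61], [-0.41, 2.15], [-1.48, 1.57], [0, 2.5], [-1.57, 4.71], [0.05, 1.97], [-2.85, 2.85]. Speed limits (rad/s): [2.79, 2.79, 3.14, 3.14, 3.14, 3.14, 3.14].

### API

Orientations are given as a unit quaternion [x, y, z, w].
In Python, from bench import move_ptp, movel, move_j, move_gripper, pause, inverse_kinematics, read_camera, camera_params, MotionError, sign_off, look_for, tip_of, read_time_s, read_qpos, read_joint_vel, read_effort, read_eef_pos, read_tcp_rot, read_ft_force, read_ft_torque, read_finger_gap gives the robot as it stands. Calls block until the motion is done:
- move_ptp(position, orientation): joint-space move of the TCP to a pose.
- movel(position, orientation=None, speed=0.15): straight line of the TCP; orientation=None keeps the orientation; speed is the mean speed in m/s.
- move_j(angles): joint-space move.
- move_gripper(opening, effort=None): finger opening in m; effort is the grip in N (None keeps the last); returns when the fingers have stopped.
- pause(seconds).
- inverse_kinematics(position, orientation): joint angles nearest the present ones, or None.
- read_camera(name): name is "side" or "top"; returns the picture (384x512x3 uint8, red, green, blue); there is no depth.
- camera_params(name): a dict with "K" (3x3 intrinsics, pixels), "dist_coeffs" ([k1, k2, p1, p2, k3] as OpenCV has them; the pictures are not rectified), "camera_from_world" (4x4, takes a point from world to camera coordinates). Camera axes: x right, y down, z forward; pixel columns grow to the right and rows downward; lengths in m; the calibration is good to about 2 mm. A picture is of the moment at which its call begins. camera_params takes no time and is no camera call.
A pose or a line that the arm cannot do raises MotionError and nothing moves.
- sign_off(): hands the job in, once; it reports no verdict.
Trained networks look in the newest picture that a camera, given by its name, has taken for a name from the list of things; names that differ only in an ending like _2 or _b are one class to them, and where a whole thing is asked for, a point or a joint stands for the part that bears it (a point fixed in the world has none). Each returns a list of dicts, best first, with "confidence" (0 to 1); they miss things now and then, are a little off and sometimes report something else, mostly with a low value. They report only what shows in the picture. A call takes as long as a camera call. They do not tell look-alikes from the thing itself.
- look_for(camera, name): "at" ([column, row] in pixels, amid what is visible of it).
- tip_of(camera, name): "at" ([column, row] in pixels: a listed point, or the origin of a listed thing).
Readings, each from a call of its own:
- read_time_s(): time.
- read_qpos(): joint angles.
- read_joint_vel(): joint speeds.
- read_effort(): joint torques, N m.
- read_eef_pos(): TCP position.
- read_tcp_rot(): TCP orientation.
- read_ft_force(): force on the tool from outside, world axes, zero at the start.
- read_ft_torque(): the same for the moment, N m.
- read_finger_gap(): finger opening in m.
Only numpy, scipy, OpenCV 4.12 (cv2) and the standard library are available. Lean on these libraries where they do the work, as an engineer would, in place of code of your own. Each camera call takes 0.05 s, during which the arm holds its last target.

## Working session

There is one attempt and no reset: what is moved stays moved. The work goes in short steps, each a Python script; the robot and the scene stay as the last script left them, time stands still between calls to the robot, and variables do not carry over. Pictures are saved under pics/ and viewed, and the job is handed in when it is done.

```bash
ls; mkdir -p pics
python3 - <<'E'
from bench import *
import cv2
for c in ("side","top"):
    im=read_camera(c); cv2.imwrite(f"pics/{c}0.png",cv2.cvtColor(im,cv2.COLOR_RGB2BGR))
    for n in ["block","knob_grip","lane","stop_face","gate_tip","shaker"]:
        try: print(c,n,[(d["confidence"],d["at"]) for d in tip_of(c,n)][:4])
        except Exception as e: print(n,e)
    print(look_for(c,"block"))
    p=camera_params(c); print(p)
print(read_time_s(),read_tcp_rot())
E
```

```text
pics
side block [(0.92, [176.7, 151.9]), (0.6, [203.9, 166.4]), (0.55, [193.4, 130.8])]
side knob_grip [(0.81, [268.1, 166.4])]
side lane [(0.92, [292.9, 197.4])]
side stop_face []
side gate_tip [(0.65, [291.9, 189.7])]
side shaker [(0.58, [292.0, 209.3]), (0.43, [270.2, 147.4])]
[{'at': [191.3, 126.6], 'confidence': 0.95}, {'at': [176.5, 148.0], 'confidence': 0.66}, {'at': [203.0, 159.7], 'confidence': 0.56}]
{'K': array([[433.1561184 ,   0.        , 256.22781296],
       [  0.        , 433.1561184 , 182.57168318],
       [  0.        ,   0.        ,   1.        ]]), 'dist_coeffs': array([-0.00446723,  0.        ,  0.        ,  0.        ,  0.        ]), 'camera_from_world': array([[ 0.78787422, -0.61554214,  0.0190287 , -0.33461239],
       [-0.41791607, -0.55710356, -0.71762232,  0.29657359],
       [ 0.45232774,  0.55744372, -0.69617248,  1.18265639],
       [ 0.        ,  0.        ,  0.        ,  1.        ]])}
top block [(0.89, [165.2, 209.2]), (0.89, [101.3, 184.8]), (0.87, [129.6, 220.8]), (0.52, [182.1, 255.3])]
top knob_grip [(0.58, [237.1, 165.5])]
top lane [(0.72, [270.3
[... 209 characters left out ...]
2, 223.5], 'confidence': 0.83}, {'at': [162.5, 208.3], 'confidence': 0.64}, {'at': [97.1, 183.6], 'confidence': 0.58}]
{'K': array([[386.33119474,   0.        , 248.16691111],
       [  0.        , 386.33119474, 191.13214827],
       [  0.        ,   0.        ,   1.        ]]), 'dist_coeffs': array([0.03150891, 0.        , 0.        , 0.        , 0.        ]), 'camera_from_world': array([[-0.02549816, -0.99964586,  0.00761586,  0.05350488],
       [-0.98145257,  0.02358468, -0.19024883,  0.47302897],
       [ 0.19000184, -0.0123256 , -0.98170636,  1.18673255],
       [ 0.        ,  0.        ,  0.        ,  1.        ]])}
0.8 [ 1.46325644e-01  9.89236476e-01  3.31811116e-05 -1.00252914e-05]
```

Run:
```python
import cv2
a=cv2.imread("pics/top0.png"); cv2.imwrite("pics/top0b.png",cv2.resize(a,(768,576),interpolation=cv2.INTER_CUBIC))
b=cv2.imread("pics/side0.png"); cv2.imwrite("pics/side0b.png",cv2.resize(b,(768,576),interpolation=cv2.INTER_CUBIC))
c=a[150:270,70:220];cv2.imwrite("pics/top0c.png",cv2.resize(c,None,fx=5,fy=5,interpolation=cv2.INTER_CUBIC))
```

```text
(no output)
```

View pics/top0b.png

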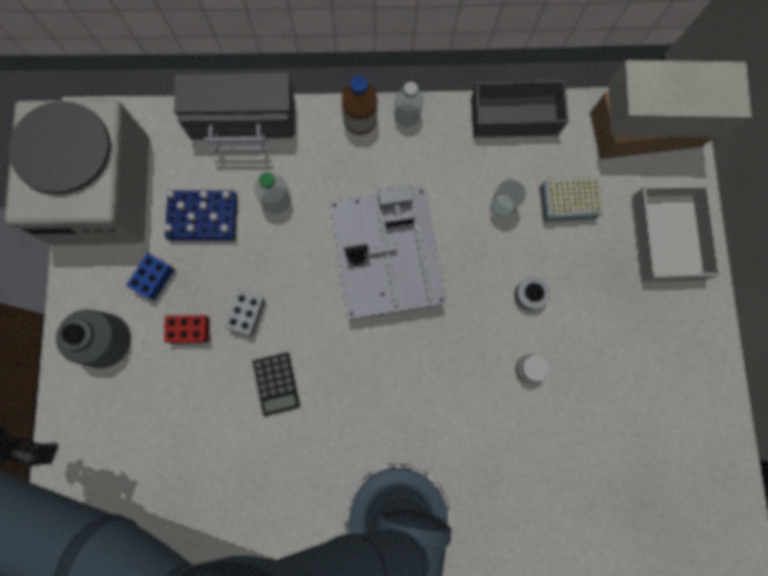

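View pics/side0b.png

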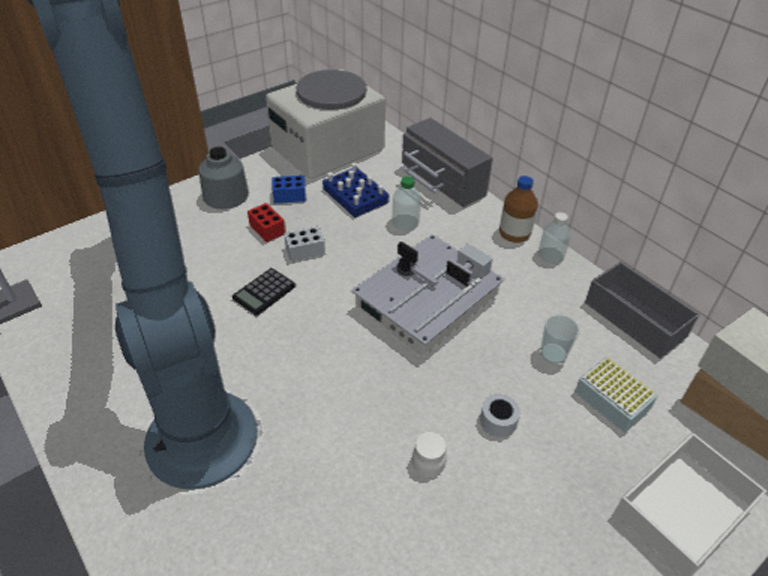

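View pics/top0c.png

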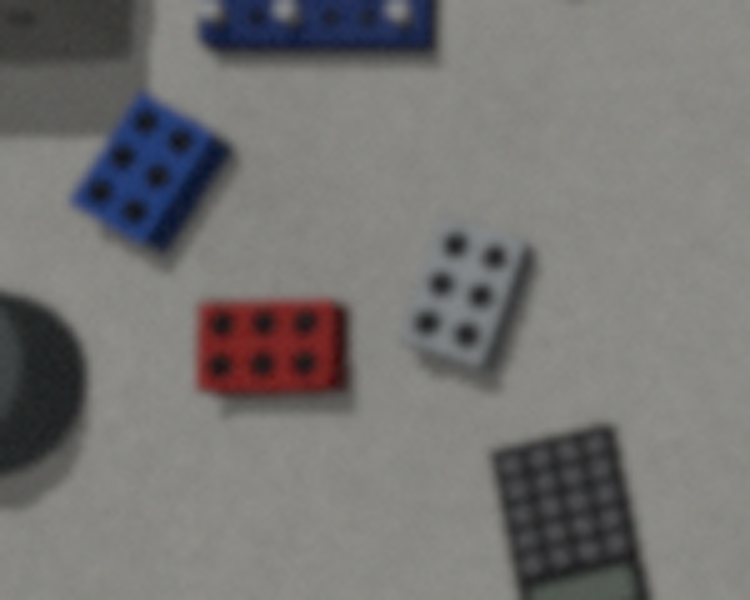

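The three six-well candidates in the top view are the silver block (165,209), the red one (124,220) and the blue one (101,185). The silver one fits "aluminium", and the crop above confirms it. Next I'll localise it precisely.

Run:
```python
import cv2
a=cv2.imread("pics/top0.png"); 
cv2.imwrite("pics/top0d.png",cv2.resize(a[120:216,215:301],None,fx=6,fy=6,interpolation=cv2.INTER_CUBIC))
b=cv2.imread("pics/side0.png"); 
cv2.imwrite("pics/side0d.png",cv2.resize(b[145:245,225:345],None,fx=6,fy=6,interpolation=cv2.INTER_CUBIC))
```

```text
(no output)
```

View pics/top0d.png

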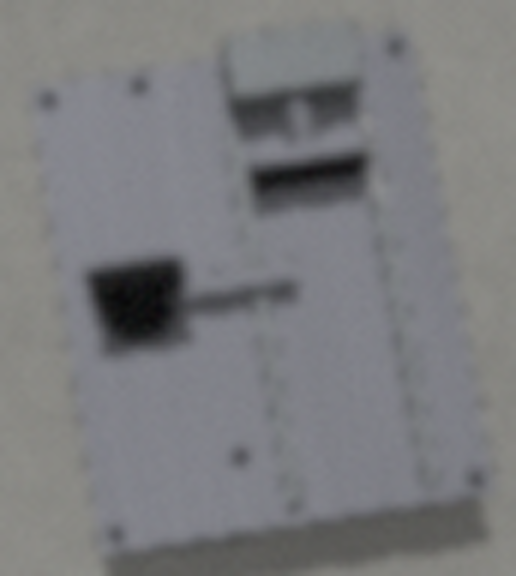

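View pics/side0d.png

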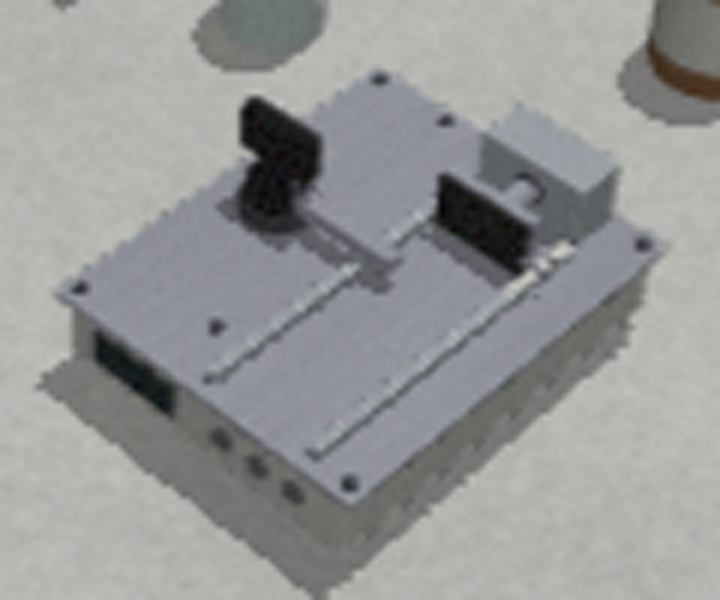

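```bash
cat > geo.py <<'E'
import numpy as np, cv2
from bench import *
from scipy.optimize import least_squares
P={c:camera_params(c) for c in("top","side")}
def proj(c,X):
    p=P[c];T=p["camera_from_world"];X=np.asarray(X,float).reshape(-1,3)
    return cv2.projectPoints(X,cv2.Rodrigues(T[:3,:3])[0],T[:3,3],p["K"],p["dist_coeffs"])[0].reshape(-1,2)
def unproj(c,uv,z):
    p=P[c];T=p["camera_from_world"];n=cv2.undistortPoints(np.float64([[uv]]),p["K"],p["dist_coeffs"])[0,0]
    d=T[:3,:3].T@np.r_[n,1];o=-T[:3,:3].T@T[:3,3];return o+d*(z-o[2])/d[2]
def tf(p,X):
    X=np.asarray(X,float).reshape(-1,3);c,s=np.cos(p[2]),np.sin(p[2])
    return np.c_[p[0]+c*X[:,0]-s*X[:,1],p[1]+s*X[:,0]+c*X[:,1],X[:,2]]
def fit(obs,p0): # obs {cam:(pts mm,uv)}
    f=lambda p:np.concatenate([(proj(c,tf(p,np.array(X)/1000))-np.array(uv)).ravel() for c,(X,uv) in obs.items()])
    r=least_squares(f,p0,loss="soft_l1");return r.x,f(r.x).reshape(-1,2)
E
cat > a.py <<'E'
from geo import *
up=lambda pts,o:(np.array(pts)+.5)/6-.5+np.array(o)
D=[(-130,140,60),(-130,-70,60),(130,-70,60),(130,140,60)]
H=[(92,35,100),(92,-35,100),(126,-35,100),(126,35,100),(50,30,98),(50,-30,98)]
ts=(D+H,up([(60,295),(350,503),(665,245),(378,68),(482,138),(585,192),(620,165),(520,103),(440,175),(530,228)],(225,145)))
tt=(D,up([(105,548),(492,497),(410,32),(32,92)],(215,120)))
for o in({"top":tt,"side":ts},{"top":tt},{"side":ts}):
    p,r=fit(o,[.55,0,0]);print(p.round(4),r.round(1).tolist())
a=cv2.imread("pics/top0.png");b=cv2.imread("pics/side0.png")
def wells(im,x0,y0,x1,y1):
    g=cv2.resize(im[y0:y1,x0:x1],None,fx=4,fy=4,interpolation=cv2.INTER_CUBIC);g=cv2.cvtColor(g,cv2.COLOR_BGR2GRAY)
    m=(g<85).astype(np.uint8);n,l,s,c=cv2.connectedComponentsWithStats(m)
    return [((c[i]+.5)/4-.5+[x0,y0]).round(1).tolist()+[int(s[i,4])] for i in range(1,n)]
print(wells(a,150,192,180,226));print(wells(b,187,148,220,176))
E
python3 a.py
```

```text
[ 0.5522 -0.0276  0.1348] [[0.0, 1.7], [1.8, -0.4], [0.8, -0.7], [-0.0, -1.0], [-1.1, -1.0], [-0.2, 0.6], [0.6, -0.0], [-0.1, -0.5], [-0.1, -1.2], [-0.3, 0.3], [0.4, -0.3], [0.1, -0.2], [-0.3, -0.1], [-0.8, 0.4]]
[ 0.5513 -0.0256  0.1305] [[-0.8, 1.8], [1.0, 0.0], [0.4, -0.3], [-0.5, -0.9]]
[ 0.5523 -0.0288  0.1412] [[-0.9, -0.5], [0.4, 0.9], [0.7, 0.0], [-0.2, -0.3], [-0.0, -1.1], [-0.1, 0.3], [0.5, -0.3], [0.2, -0.1], [-0.2, 0.1], [-0.5, 0.5]]
[[160.7, 198.5, 221], [168.5, 201.0, 212], [171.2, 212.9, 1221], [157.9, 206.4, 225], [165.7, 208.8, 226], [155.0, 214.1, 249], [162.9, 216.6, 247]]
[[187.8, 151.9, 376], [208.3, 153.5, 148], [201.3, 155.0, 147], [194.0, 156.5, 153], [210.3, 158.1, 149], [203.1, 159.5, 163], [195.8, 161.2, 163], [191.1, 164.4, 12]]
```

```bash
cat > b.py <<'E'
from geo import *
t=np.array([[160.7,198.5],[168.5,201.0],[157.9,206.4],[165.7,208.8],[155.0,214.1],[162.9,216.6]])
s=np.array([[208.3,153.5],[201.3,155.0],[194.0,156.5],[210.3,158.1],[203.1,159.5],[195.8,161.2]])
for c,w in(("top",t),("side",s)):
    X=np.array([unproj(c,u,.045) for u in w]);print(c,X.mean(0).round(4),X[:,:2].round(4).tolist())
    if c=="top": d=X[0]-X[4]+X[1]-X[5]; print("yaw",np.arctan2(d[1],d[0]))
a=cv2.imread("pics/top0.png");b=cv2.imread("pics/side0.png")
p=[.552,-.0276,.1348]
L=[]
R=lambda x0,x1,y0,y1,z:[(x0,y0,z),(x1,y0,z),(x1,y1,z),(x0,y1,z),(x0,y0,z)]
L=[R(-130,130,-70,140,60),R(-120,85,32,40,68),R(-120,85,-40,-32,68),R(92,126,-35,35,100),R(-7,7,75,125,124),R(-6,6,15,85,82)]
for im,c,x0,y0,w,h,k in((a,"top",215,120,86,96,6),(b,"side",225,145,120,100,6)):
    g=cv2.resize(im[y0:y0+h,x0:x0+w],None,fx=k,fy=k,interpolation=cv2.INTER_CUBIC)
    for l in L:
        q=(proj(c,tf(p,np.array(l)/1000))-[x0,y0]+.5)*k-.5
        cv2.polylines(g,[q.round().astype(int)],False,(0,255,0),1)
    cv2.imwrite(f"pics/{c}_ov.png",g)
E
python3 b.py
```

```text
top [0.4281 0.3154 0.045 ] [[0.4571, 0.3193], [0.4485, 0.2946], [0.4321, 0.3276], [0.4238, 0.303], [0.4078, 0.3362], [0.3993, 0.3114]]
yaw -0.32954914941510244
side [0.4274 0.313  0.045 ] [[0.4559, 0.3172], [0.4317, 0.3251], [0.4068, 0.3336], [0.4478, 0.2923], [0.4236, 0.3011], [0.3985, 0.3086]]
```

View pics/top_ov.png

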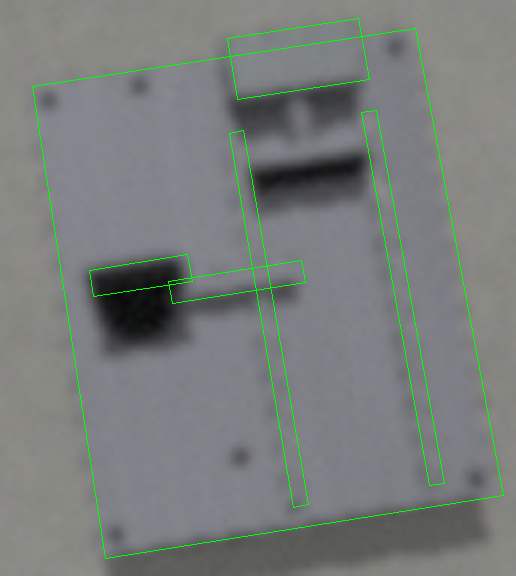

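View pics/side_ov.png

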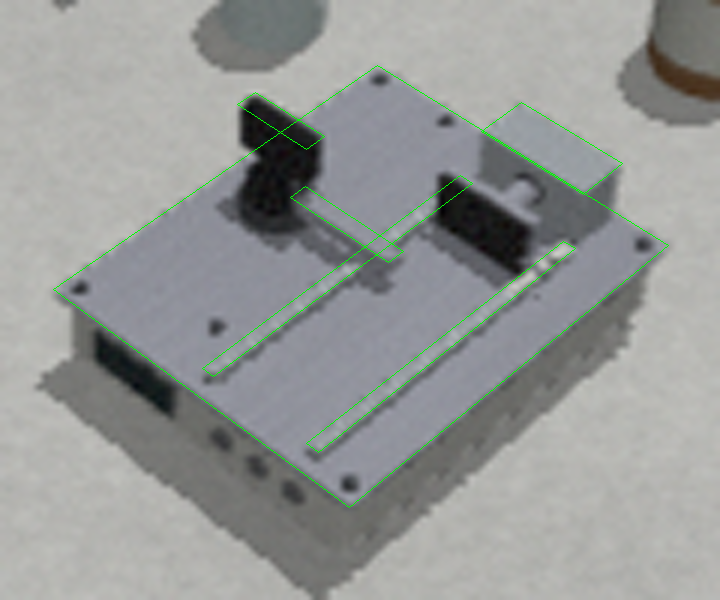

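```bash
cat >> geo.py <<'E'
S=np.array([.552,-.0272,.135])
BK=np.array([.4278,.3142,-.33])
def down(az): # tool z down, tool y at azimuth az
    y=np.array([np.cos(az),np.sin(az),0]);z=np.array([0,0,-1.]);x=np.cross(y,z)
    from scipy.spatial.transform import Rotation as R
    return R.from_matrix(np.c_[x,y,z]).as_quat().tolist()
def sh(x,y,z): return tf(S,[[x,y,z]])[0].tolist()
def save(n,boxes):
    for c,(x0,y0,w,h,k) in boxes.items():
        im=cv2.cvtColor(read_camera(c),cv2.COLOR_RGB2BGR)
        cv2.imwrite(f"pics/{c}_{n}.png",cv2.resize(im[y0:y0+h,x0:x0+w],None,fx=k,fy=k,interpolation=cv2.INTER_CUBIC))
TB=(200,110,120,110,5);SB=(215,120,140,120,5)
E
python3 - <<'E'
from geo import *
for az in(S[2],S[2]+np.pi,S[2]-np.pi):
  for d in(0,-.65,-1.3):
    q=inverse_kinematics(sh(0,.1,.116),down(az+d));print(az+d,None if q is None else np.round(q,2))
for az in(1.24,1.24-np.pi): print(np.round(inverse_kinematics([*BK[:2],.033],down(az)),2))
for az in(1.706,1.706-np.pi): print(np.round(inverse_kinematics(sh(-.05,0,.093),down(az)),2))
E
```

```text
0.135 [-0.72  0.4   0.61  1.99 -0.3   0.84  0.19]
-0.515 [-0.76  0.41  0.66  1.99 -0.33  0.85 -0.44]
-1.165 [-0.82  0.43  0.74  1.99 -0.38  0.86 -1.04]
3.276592653589793 [-1.2   0.89  1.37  2.   -0.98  1.16 -2.4 ]
2.626592653589793 [-0.49  0.36  0.32  1.98 -0.15  0.83  2.55]
1.9765926535897929 [-0.59  0.37  0.44  1.98 -0.21  0.83  1.95]
-3.0065926535897933 [-1.2   0.89  1.37  2.   -0.98  1.16 -2.4 ]
-3.6565926535897932 [-0.49  0.36  0.32  1.98 -0.15  0.83  2.55]
-4.306592653589793 [-0.59  0.37  0.44  1.98 -0.21  0.83  1.95]
[-0.89  0.47  0.21  2.03 -0.16  0.65  0.66]
[-1.69  1.15  1.36  2.06 -1.27  1.2  -1.63]
[-0.61  0.39  0.69  2.09 -0.36  0.77  2.01]
[-0.87  0.53  1.03  2.1  -0.62  0.85 -0.9 ]
```

Run:
```python
from geo import *
move_ptp(sh(0,.1,.22),down(S[2]))
move_gripper(.05,60)
movel(sh(0,.1,.145),speed=.15)
print(read_ft_force(),read_eef_pos(),read_time_s())
save("k1",{"top":TB,"side":SB})
```

```text
[ 0.85691885 -0.13150544 -0.13629335] [0.53906812 0.07173385 0.14540363] 4.2167
```

View pics/side_k1.png

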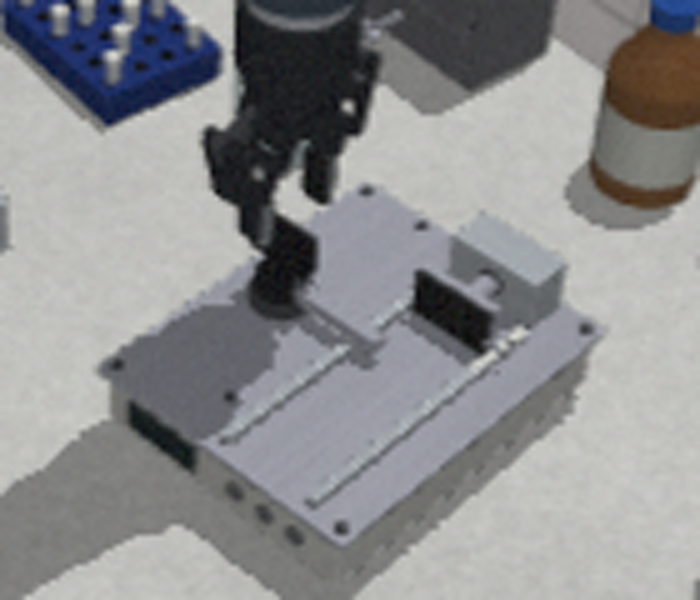

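View pics/top_k1.png

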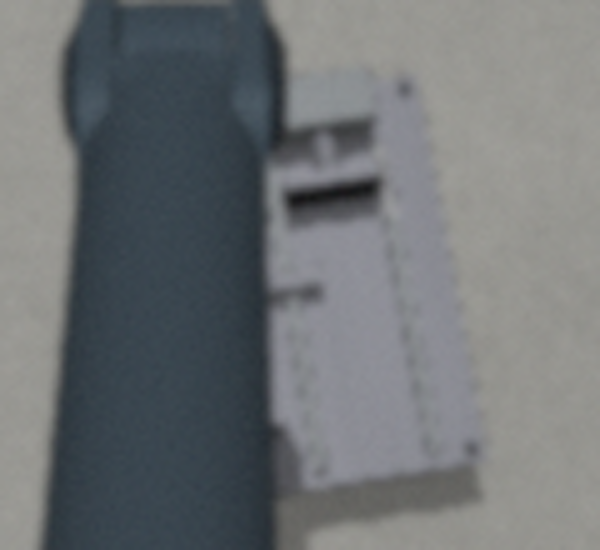

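The side view shows the open fingers (about 255,240 and 320,195 in the crop) straddling the grip bar (285,245). I'll descend, grip and turn.

Run:
```python
from geo import *
movel(sh(0,.1,.116),speed=.1)
print(read_ft_force().round(1)); g=move_gripper(.01,60)
print("gap",read_finger_gap(),read_ft_force().round(1),read_ft_torque().round(2))
for d in np.linspace(.1,1.3,7)[0:]:
    movel(sh(0,.1,.116),down(S[2]-d),speed=.1)
    print(round(d,2),read_ft_force().round(1),read_ft_torque().round(2),read_time_s())
save("k2",{"top":TB,"side":SB})
```

```text
[-0.6 -0.  -0.4]
gap 0.012862597832593322 [1.5 0.6 1.1] [-0.02 -0.06  0.01]
0.1 [ 1.4 -0.6  4.3] [-0.03 -0.05  0.18] 5.425
0.3 [0.3 0.7 6.2] [-0.03  0.06  0.08] 5.775
0.5 [-0.   0.4  7.4] [0.02 0.1  0.08] 6.125
0.7 [-0.5  0.3  6.8] [0.07 0.22 0.  ] 6.475
0.9 [-2.  -0.2  7.3] [ 0.05  0.27 -0.11] 6.825
1.1 [-2.2  0.5  7.8] [ 0.09  0.36 -0.17] 7.175
1.3 [-1.9  0.4  7.8] [ 0.1   0.36 -0.1 ] 7.525
```

View pics/side_k2.png

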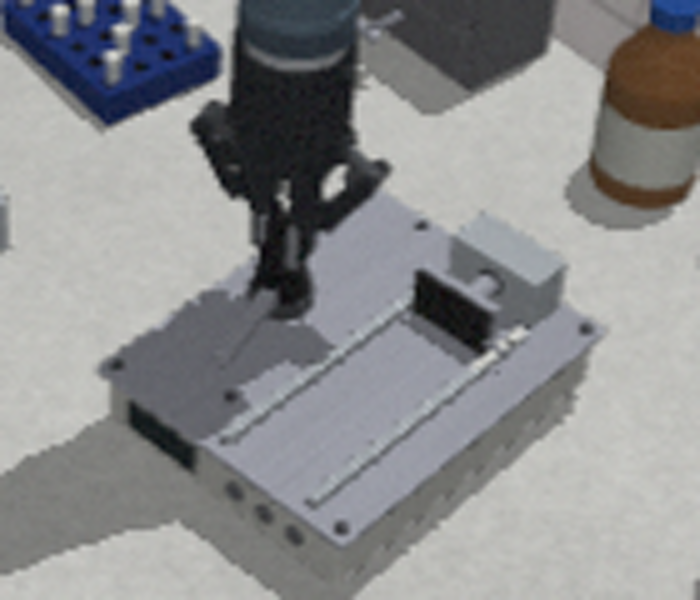

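The gate bar now points towards -x (crop 245,330), so the knob is open. The low side forces mean the shaker pose estimate is good. Next I'll release and grasp the block.

Run:
```python
from geo import *
move_gripper(.05)
movel(sh(0,.1,.20),speed=.15)
save("k3",{"side":SB})
move_ptp([BK[0],BK[1],.16],down(1.24))
move_gripper(.075)
movel([BK[0],BK[1],.08],speed=.15)
print(read_time_s(),read_eef_pos().round(4),read_ft_force().round(1))
save("b1",{"side":(150,90,120,110,5)})
```

```text
11.3917 [0.4284 0.3144 0.0804] [-0.1  0.   0.8]
```

View pics/side_k3.png

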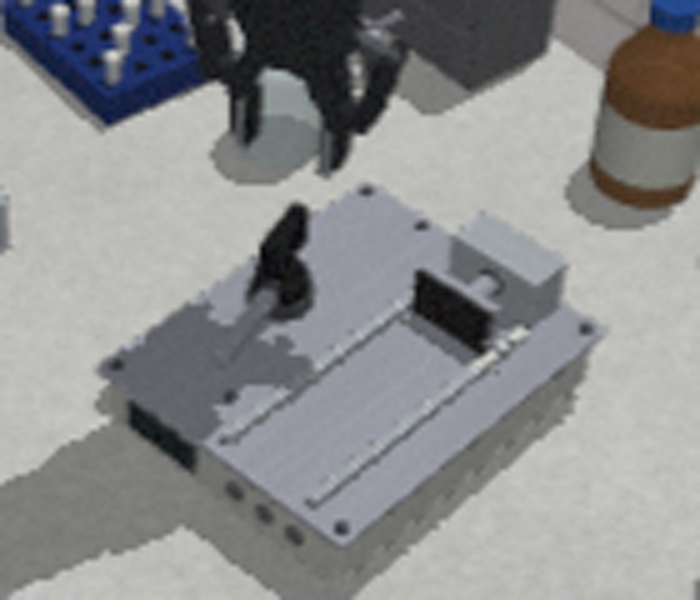

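View pics/side_b1.png

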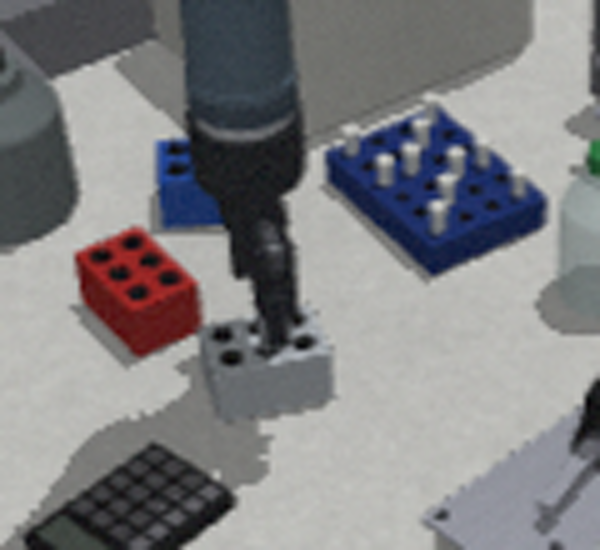

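The knob stays open after release, with the bar pointing backwards. The gripper is centred over the silver block (crop 268,365), with one finger on each side.

Run:
```python
from geo import *
for z in(.06,.045,.035):
    movel([BK[0],BK[1],z],speed=.08); print(z,read_ft_force().round(1))
move_gripper(.04,60); print(read_finger_gap(),read_ft_force().round(1),read_eef_pos().round(4))
movel([BK[0],BK[1],.06],speed=.08); print(read_ft_force().round(1),read_finger_gap())
movel([BK[0],BK[1],.19],speed=.15); print(read_ft_force().round(1))
move_ptp(sh(-.05,0,.19),down(S[2]+np.pi/2-np.pi)) if 0 else move_ptp(sh(-.05,0,.19),down(S[2]+np.pi/2))
print(read_ft_force().round(1),read_finger_gap(),read_time_s())
movel(sh(-.05,0,.12),speed=.12)
print(read_ft_force().round(1),read_eef_pos().round(4),sh(-.05,0,.12),read_time_s())
save("p1",{"top":TB,"side":SB})
```

```text
0.06 [ 0.3  0.5 -0.3]
0.045 [-0.7  0.3  0.1]
0.035 [ 0.2  0.9 -0.7]
0.05494063036544831 [0.7 0.2 1.3] [0.4283 0.3145 0.0354]
[-0.1  0.7 -5.5] 0.0548940478610508
[-1.   0.7 -5.7]
[-0.4  0.3 -5.1] 0.05503809307327862 15.5667
[ 0.5 -0.  -5.2] [ 0.5032 -0.0337  0.1204] [0.5024549334397727, -0.03392951555036741, 0.12] 16.3
```

View pics/side_p1.png

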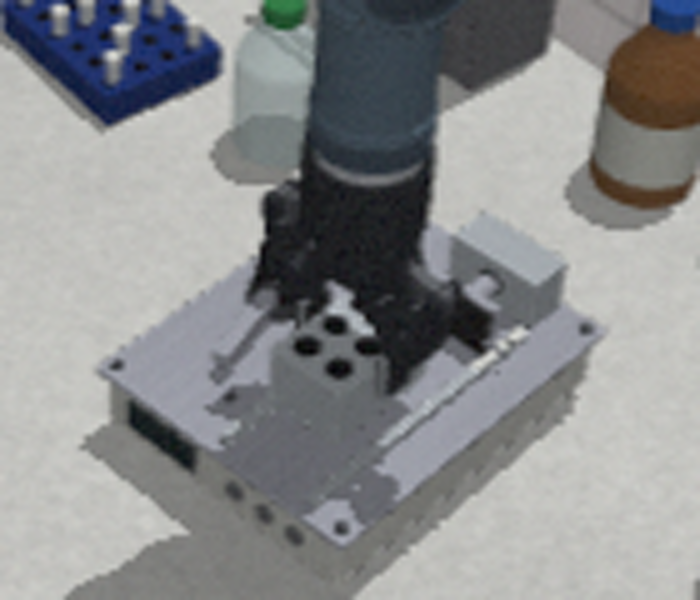

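View pics/top_p1.png

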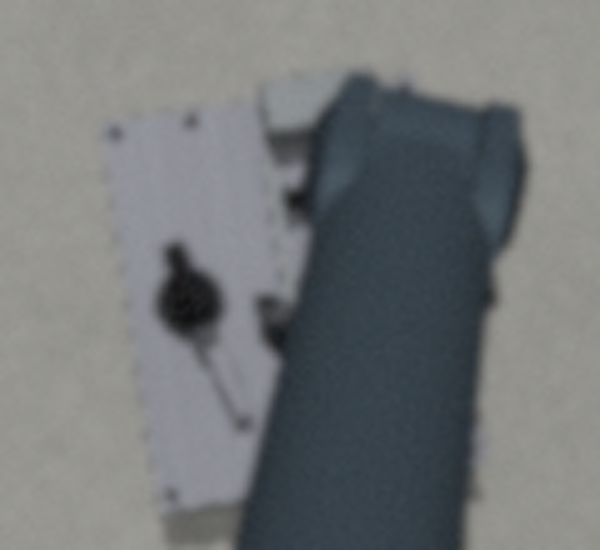

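Run:
```python
from geo import *
im=cv2.imread("pics/side_p1.png");g=cv2.cvtColor(im,cv2.COLOR_BGR2GRAY)
obs=[(306,346),(339,368),(335,325),(369,346)]
f=lambda dx,dy:proj("side",[sh(x+dx,y+dy,.130) for x,y in((-.076,.013),(-.076,-.013),(-.05,.013),(-.05,-.013))])
o=(np.array(obs)+.5)/5-.5+[215,120]
print(o.round(1).tolist(),f(0,0).round(1).tolist())
r=least_squares(lambda p:(f(*p)-o).ravel(),[0,0]);print(r.x,r.fun.round(1))
```

```text
[[275.8, 188.8], [282.4, 193.2], [281.6, 184.6], [288.4, 188.8]] [[275.4, 188.8], [281.9, 193.2], [281.2, 184.5], [287.7, 188.8]]
[ 0.00098928 -0.0012321 ] [ 0.1  0.  -0.   0.   0.1 -0.1 -0.2  0.1]
```

In side-camera terms the held block sits within about 0.5 mm of the lane centre. I'll lower it while watching the force.

Run:
```python
from geo import *
z=.12
for z in(.110,.105,.1025,.100,.098,.0965,.0955,.095,.0945,.094):
    movel(sh(-.05,0,z),speed=.04);f=read_ft_force();print(z,f.round(1),read_eef_pos()[2].round(4))
    if f[2]>-1 or np.hypot(*f[:2])>8: break
print(read_time_s(),read_ft_torque().round(2)); save("p2",{"side":SB})
```

```text
0.11 [ 0.3 -0.8 -4.8] 0.1096
0.105 [ 0.4 -0.3 -4.3] 0.1046
0.1025 [-0.9  0.2 -4.3] 0.1024
0.1 [ 0.1 -0.3 -5.2] 0.0998
0.098 [-0.3  1.  -4.1] 0.0978
0.0965 [ 0.2 -0.1 -5.9] 0.0964
0.0955 [-0.4 -0.3 -4.7] 0.0955
0.095 [-1.8  0.2  0.8] 0.0954
18.575 [-0.02  0.42  0.04]
```

View pics/side_p2.png

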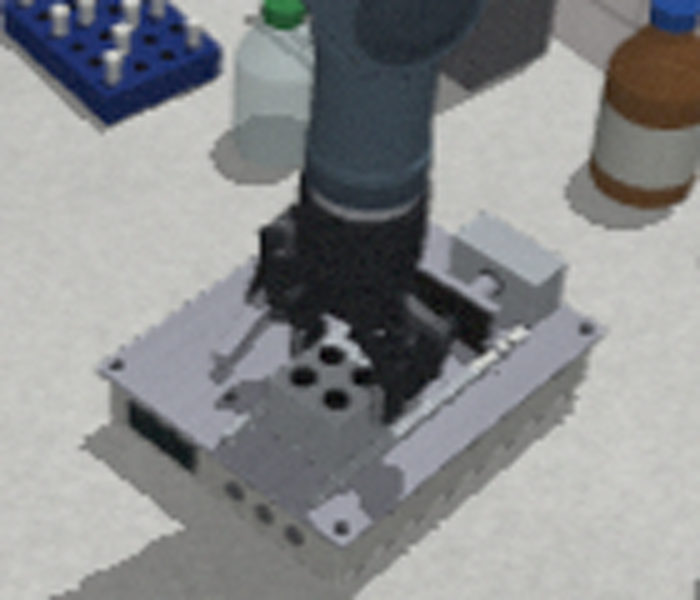

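It touches down at TCP z = 0.0954, which is deck height; landing on a guide would have shown 8 mm higher. So the block is between the guides. Now I'll slide it towards the stop.

Run:
```python
from geo import *
u=np.array([np.cos(S[2]),np.sin(S[2]),0])
def rel():
    d=read_eef_pos()-np.array(sh(0,0,0));return (d@u*1000).round(1),(d@[-u[1],u[0],0]*1000).round(1),(d[2]*1000).round(1)
def F():
    f=np.mean([read_ft_force() for _ in range(4)],0);return (f@u).round(1),(f@[-u[1],u[0],0]).round(1),f[2].round(1)
print(rel(),F())
for x in(-.03,-.01,0,.004,.008,.012,.014,.016):
    movel(sh(x,0,.0953),speed=.05);f=F();print(x,rel(),f)
    if f[0]<-9 or abs(f[1])>10: break
print(read_ft_torque().round(2),read_time_s()); save("p3",{"side":SB})
```

```text
(np.float64(-50.0), np.float64(0.0), np.float64(95.4)) (np.float64(-2.4), np.float64(0.8), np.float64(1.4))
-0.03 (np.float64(-29.0), np.float64(0.0), np.float64(95.4)) (np.float64(1.1), np.float64(0.3), np.float64(-3.5))
-0.01 (np.float64(-9.3), np.float64(-0.1), np.float64(95.5)) (np.float64(1.2), np.float64(-1.2), np.float64(-2.2))
0 (np.float64(0.4), np.float64(-0.1), np.float64(95.4)) (np.float64(0.9), np.float64(-0.9), np.float64(0.1))
0.004 (np.float64(3.2), np.float64(-0.1), np.float64(95.4)) (np.float64(-4.2), np.float64(1.1), np.float64(4.5))
0.008 (np.float64(7.5), np.float64(-0.2), np.float64(95.4)) (np.float64(-4.2), np.float64(0.4), np.float64(4.8))
0.012 (np.float64(11.1), np.float64(-0.3), np.float64(95.4)) (np.float64(-4.9), np.float64(-0.3), np.float64(6.9))
0.014 (np.float64(11.9), np.float64(-0.3), np.float64(95.4)) (np.float64(-7.9), np.float64(0.9), np.float64(9.2))
0.016 (np.float64(13.2), np.float64(-0.3), np.float64(95.4)) (np.float64(-10.1), np.float64(1.9), np.float64(12.0))
[-0.3   1.67 -0.05] 21.325
```

View pics/side_p3.png

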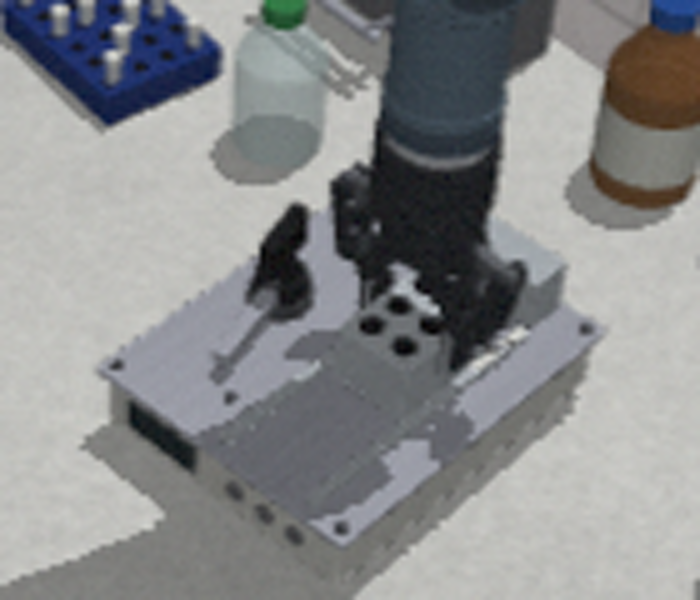

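```bash
cat > c.py <<'E'
from geo import *
import sys
u=np.array([np.cos(S[2]),np.sin(S[2]),0])
def rel():
    d=read_eef_pos()-np.array(sh(0,0,0));return (d@u*1000).round(1),(d@[-u[1],u[0],0]*1000).round(1),(d[2]*1000).round(1)
def F():
    f=np.mean([read_ft_force() for _ in range(4)],0);return (f@u).round(1),(f@[-u[1],u[0],0]).round(1),f[2].round(1)
def wells():
    im=cv2.cvtColor(read_camera("side"),cv2.COLOR_RGB2BGR)
    Ss=np.array([.5523,-.0288,.1412]) 
    xc,yc,_=rel();xc/=1000
    W=[(-.026,.013),(-.026,-.013),(0,.013),(0,-.013)]
    pr=lambda dx,dy:proj("side",tf([.5523,-.0288,.138],[(xc+dx+x,dy+y,.105) for x,y in W]))
    g=cv2.cvtColor(im,cv2.COLOR_BGR2GRAY).astype(float);o=[]
    for q in pr(0,0):
        a,b=q.round().astype(int);w=g[b-3:b+4,a-4:a+5];m=np.clip(70-w,0,None);yy,xx=np.mgrid[b-3:b+4,a-4:a+5];o.append([(m*xx).sum()/m.sum(),(m*yy).sum()/m.sum()])
    o=np.array(o);r=least_squares(lambda p:(pr(*p)-o)[:2].ravel(),[0,0])
    print("wells",o.round(1).tolist(),"block x,y mm",(1000*(xc+r.x[0])).round(1),(1000*r.x[1]).round(1),r.fun.round(1))
    return im
E
python3 - <<'E'
from c import *
movel(sh(.016,0,.0957),speed=.02);print(rel(),F());wells()
movel(sh(.019,0,.0957),speed=.02);print(rel(),F(),read_time_s());im=wells()
pause(.3);print(rel(),F())
cv2.imwrite("pics/side_p4.png",cv2.resize(im[165:215,280:330],None,fx=12,fy=12,interpolation=cv2.INTER_CUBIC))
E
```

```text
(np.float64(13.2), np.float64(-0.2), np.float64(95.5)) (np.float64(-8.4), np.float64(0.0), np.float64(7.9))
wells [[289.0, 184.7], [295.7, 188.8], [294.5, 181.0], [302.3, 184.5]] block x,y mm 13.1 -0.2 [ 0.2 -0.1 -0.2  0.1]
(np.float64(15.4), np.float64(-0.2), np.float64(95.5)) (np.float64(-10.1), np.float64(1.9), np.float64(11.0)) 21.975
wells [[289.8, 184.0], [296.2, 188.2], [294.6, 179.6], [302.4, 183.9]] block x,y mm 16.6 0.2 [-0. -0.  0.  0.]
(np.float64(15.4), np.float64(-0.2), np.float64(95.5)) (np.float64(-10.1), np.float64(1.5), np.float64(11.1))
```

View pics/side_p4.png

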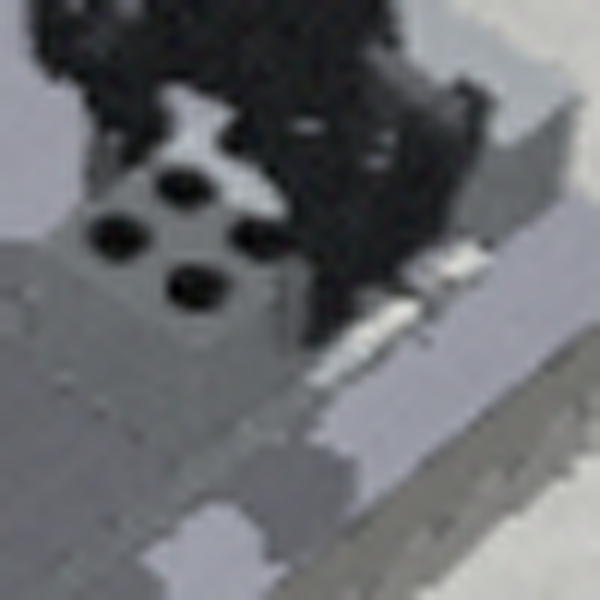

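Run:
```python
from c import *
b=cv2.imread("pics/side0.png")
cv2.imwrite("pics/strip0.png",cv2.resize(b[165:215,290:340],None,fx=12,fy=12,interpolation=cv2.INTER_CUBIC))
movel(sh(.019,0,.0965),speed=.02);print(rel(),F())
movel(sh(.022,0,.0969),speed=.02);print(rel(),F(),read_ft_torque().round(2),read_time_s());im=wells()
for x in(50,57.5,62.5,67.5,74): print(x,((proj("side",tf([.5523,-.0288,.138],[[x/1000,-.036,.068]]))[0]-[290,165]+.5)*12-.5).round())
cv2.imwrite("pics/strip1.png",cv2.resize(im[165:215,290:340],None,fx=12,fy=12,interpolation=cv2.INTER_CUBIC))
```

```text
(np.float64(15.4), np.float64(-0.2), np.float64(95.5)) (np.float64(-7.9), np.float64(0.1), np.float64(6.0))
(np.float64(17.6), np.float64(-0.2), np.float64(95.6)) (np.float64(-9.9), np.float64(-0.0), np.float64(6.6)) [-0.29  1.56 -0.18] 22.875
wells [[290.1, 183.9], [296.3, 188.0], [294.3, 179.8], [303.3, 183.7]] block x,y mm 17.7 0.4 [-0.1 -0.   0.1  0. ]
50 [280. 315.]
57.5 [298. 301.]
62.5 [309. 292.]
67.5 [321. 283.]
74 [336. 271.]
```

View pics/strip0.png

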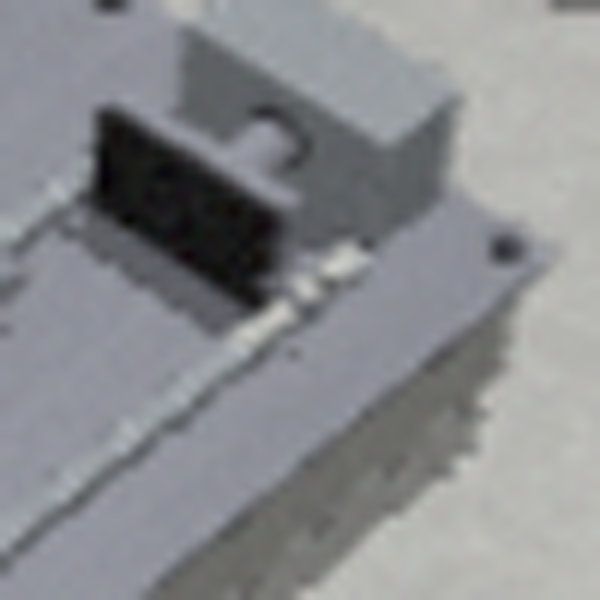

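View pics/strip1.png

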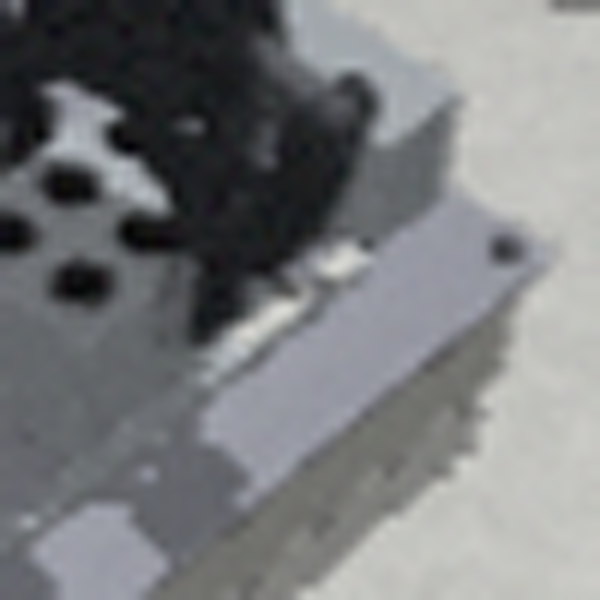

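Run:
```python
from c import *
movel(sh(.0255,0,.0973),speed=.02);print(rel(),F(),read_ft_torque().round(2),read_time_s());
pause(.8);print(rel(),F(),read_finger_gap(),np.abs(read_joint_vel()).max());im=wells()
cv2.imwrite("pics/strip2.png",cv2.resize(im[165:215,290:340],None,fx=12,fy=12,interpolation=cv2.INTER_CUBIC))
cv2.imwrite("pics/side_p5.png",cv2.resize(im[120:240,215:355],None,fx=5,fy=5,interpolation=cv2.INTER_CUBIC))
```

```text
(np.float64(19.8), np.float64(-0.2), np.float64(95.7)) (np.float64(-11.8), np.float64(0.7), np.float64(7.9)) [-0.41  1.93 -0.17] 23.25
(np.float64(19.8), np.float64(-0.2), np.float64(95.6)) (np.float64(-11.5), np.float64(0.8), np.float64(6.5)) 0.054604340265120815 0.0018484070512278922
wells [[290.9, 183.7], [296.7, 187.8], [295.4, 178.8], [303.3, 183.7]] block x,y mm 19.8 -0.5 [-0.3 -0.1  0.3  0.1]
```

View pics/strip2.png

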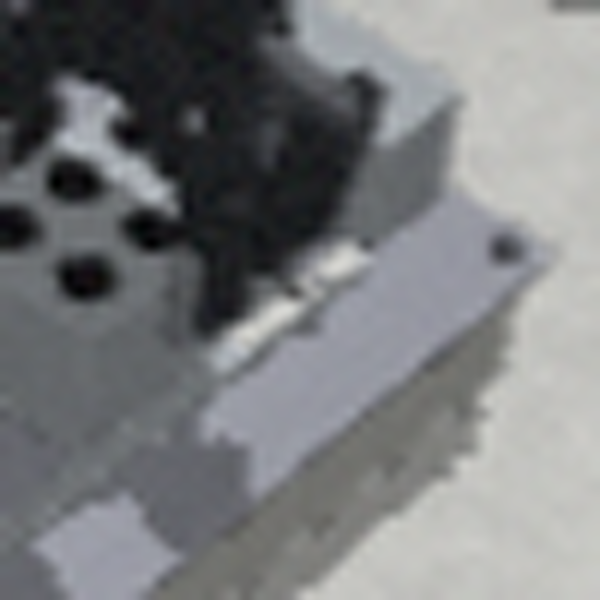

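View pics/side_p5.png

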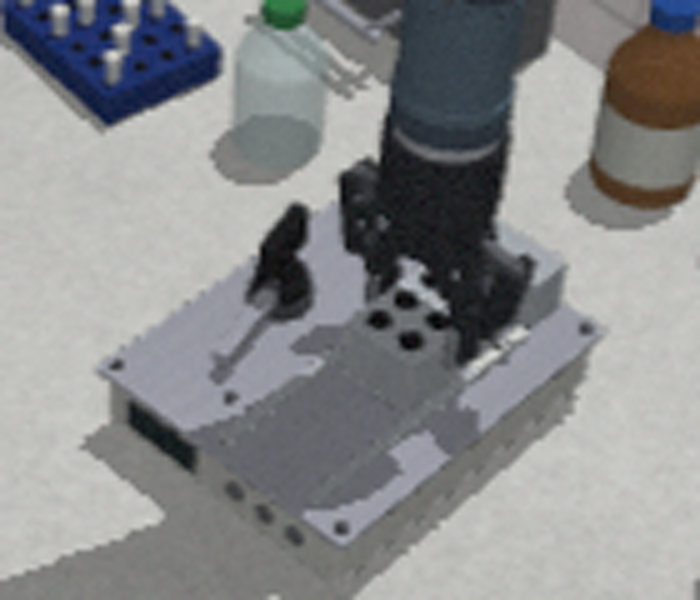

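Run:
```python
from c import *
pause(.3);print(rel(),F(),read_time_s());sign_off()
```

```text
(np.float64(19.8), np.float64(-0.2), np.float64(95.7)) (np.float64(-12.0), np.float64(0.6), np.float64(7.2)) 24.4
the job is handed in; nothing more can be done
```

I opened the gate knob, loaded the silver six-well block between the guides, and pressed it against the sprung stop. I handed in at 24.4 s while still holding it there. No verdict was reported.

- **Knob:** I turned it clockwise through 1.3 rad. Pictures after release show it staying open, with the gate bar swung backwards.
- **Block in the lane:** It touched down at deck height; resting on a guide would have shown about 8 mm higher. The gripper was 0.2 mm off the lane's centre line, and the block's wells in the side picture put it within about 0.5 mm.
- **Pressing:** The gripper was steady at x = 19.8 mm, which puts stop travel at about 12 mm, or roughly 9.5 N. The wrist read about 12 N along the lane, and I put the extra 2–2.5 N down to friction on the deck. The wrist force bounds the stop force at 12 N or less.
- **Not fully confirmed:** I could not read the small pointer clearly, because the gripper partly hid it. The travel figure comes from arm position and force, not the pointer. The two cameras disagreed by 2–3 mm across the lane, so I used a position between them.
- **Bystanders:** I felt no unexpected contact and the pictures show none moved, though I did no separate check of each one.

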